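Unlock the drug chest and show the open padlock

ROBOT

A 6-joint arm with a two-finger parallel gripper is mounted at the origin on the work surface. World frame = base frame: x ahead of the robot, y to its left, z up, the work surface at z = 0. Lengths are in m, angles in rad, forces in N, time in s.
With the tool pointing down it reaches from about 0.35 to 0.975 m from the base axis. Payload 4.9 kg.
Tool frame: the origin (TCP) lies at the very end of the fingers, on their centre line; the grasp point (between the pads) lies 19 mm behind it; z points along the fingers, y is the line along which they close (so a half turn about z gives the same grasp; the last joint's range is limited). The gripper opens to 85 mm and grips with 20 to 120 N. Pads are 22 mm wide; open, the fingers measure 114 mm over their backs; the gripper's body (76 mm by 85 mm) begins 54 mm behind the grasp point. The pads swing forward as they close: fully open they stand 13 mm farther back than shut.
Start: joints at [1.207, 0.053, 1.613, -0, 1.476, -0.119], TCP at [0.151, 0.606, 0.231] pointing down, gripper open.
Joint ranges: [-3.01, 3.01], [-1.01, 2.22], [0.06, 2.58], [-1.02, 4.17], [0.09, 2.62], [-3.14, 3.14]. Speed limits (rad/s): [2.57, 2.57, 3.14, 3.14, 3.14, 3.14].

INTERFACE

Orientations are given as a rotation vector (axis times angle).
In Python, from station import * gives the robot as it stands.
- The arm moves only by the shell command python3 -m crank 'ROWS' [OPENING] [FORCE]. ROWS is JSON, a list of rows, each an object with "offset": the shift along the tool's x, y, z in m, a list of three; "twist": the turn, a rotation vector about the tool's x, y, z in degrees, a list of three. In form: [{"offset": [x, y, z], "twist": [rx, ry, rz]}, ...]. A call has 1 to 20 rows; each row is the pose to reach, as a shift and turn from the pose commanded when the call began, along the tool's axes at that moment; what a row does not reach only later rows make up. A row lasts 1/8 s, in which the tool goes at most 62.5 mm and 10.7 degrees, less where a joint would pass 70% of its speed; a pose out of reach is approached as far as the arm can. A call with a gripper value outside its range is refused whole. OPENING is the opening, from 0 (shut) to 1 (fully open), set as the call begins (- or left out, the last holds). The fingers move at their own pace and stop on an object; FORCE is the grip in N (left out, the last holds). Time passes only in rows, so rows that repeat a pose let the fingers close. It gives the time, the measured TCP pose, the force, the opening and the grip force at its end, in the units of the state.
- get_obs(): the state, without advancing time (a new reading comes with each control period).
- get_image(name): name is "scene" or "top"; returns the picture (400x640x3 uint8, red, green, blue); there is no depth.
- get_calibration(name): a dict with "intrinsics" (3x3 intrinsics, pixels), "world_from_camera" (4x4, takes a point from camera to world coordinates). Camera axes: x right, y up, looking along -z (the intrinsics and any distortion apply to the point x, -y, -z); pixel columns grow to the right and rows downward; lengths in m; the calibration is good to about 2 mm. A picture is of the moment at which its call begins. get_calibration takes no time and is no camera call.
- finish_job(): hands the job in; it is judged then, once.
Trained networks look in the newest picture that a camera, given by its name, has taken for a name from the list of things; names that differ only in an ending like _2 or _b are one class to them, and where a whole thing is asked for, a point or a joint stands for the part that bears it (a point fixed in the world has none). Each returns a list of dicts, best first, with "confidence" (0 to 1); they miss things now and then, are a little off and sometimes report something else, mostly with a low value. They report only what shows in the picture. A call takes as long as a camera call. They do not tell look-alikes from the thing itself.
- cut_out(query, camera): "region" (400x640 bool, what is visible of it) and "rect" ([centre column, centre row, width, height] in pixels, round what is visible of it).
The state is a dict: "t": time; "q": joint angles; "dq": joint speeds; "effort": joint torques, N m; "tool_pos": TCP position; "tool_rot": TCP orientation; "contact_force": force on the tool from outside, world axes, zero at the start; "wrist_torque": the same for the moment, N m; "opening": finger opening in m; "grip_force": force on a finger pad.
Only numpy, scipy, OpenCV 4.12 (cv2) and the standard library are available. Lean on these libraries where they do the work, as an engineer would, in place of code of your own. Each camera call takes 0.05 s, during which the arm holds its last target. There are 200 camera calls.

TASK

The padlock on the steel drug chest has its first numbers dialled already and only wants the last one: turn its dial, either way, feeling the clicks, until the white pointer stands at the white mark beside the shackle, then pull the lock body back so that the shackle draws fully open, and work the open shackle out of the hasp's eye. Finish holding the open lock up, level with its dial on top, at least 10 cm above the chest: keep holding it, do not put it down, and leave the other things on the chest and desk where they are.

Things in the scene. Friction and masses are not known exactly. Their poses are not given: they have to be found in the camera images.
- chest: grey enamelled steel chest bolted to the desk, 280 deep (x) x 340 wide (y) x 130 high; origin at the centre of its underside, +x away from the robot at yaw 0. Top: a flat deck at z = 130 on the robot's half, a lid 3 mm higher on the far half. A flat hasp strap, under 6 mm high, runs from the lid to the eye; its hinge knuckle (x = +48) stands 11 mm above the deck.
- seat (a point): middle of the lock seat's floor, on the chest at x = -70, y = 0, z = 133: a plate 80 (x) x 60 (y) x 3 mm on the deck with a lip along each side, 6 mm high above the plate, 3 mm thick, 54 mm apart inside, parallel to the chest's x, open at both ends. The padlock lies in it. Nothing else stands within 80 mm of it in y.
- eye (a point): centre of the hole in the hasp's staple eye, a fixed upright steel loop just beyond the lock seat, on the chest at x = -18, y = +14, z = 146. The loop is a plate 4 mm thick along the chest's x, 22 wide in y, its top 27 mm above the deck; the hole, 12 x 12 mm, runs through along the chest's x. The padlock's short shackle leg passes through it.
- padlock: steel dial padlock lying on its back in the lock seat, loose, about 0.36 kg. Body 60 (x) x 50 (y) x 26 (z) mm; origin at the centre of its underside, +x towards the shackle (away from the robot at yaw 0), +z up out of the dial. Start: origin at x = -60, y = 0, z = 133 on the chest, with the chest's yaw and about 2 mm of play between the lips.
- crown (a point): bar's axis at the middle of the shackle's bend, at the padlock's x = 58 when shut. Shackle: 8 mm round bar lying level at z = 13, short leg at y = +14, long leg at y = -14. If the lock body is pulled along its own -x it first slides about 8 mm, until the bend bears on the eye; then, if the dial is set, the body draws 19 mm off the shackle (about 27 mm of pull in all).
- dial (a joint): rotation of the dial about the padlock's +z, rad, positive anticlockwise from above, no end stop. 0 or 2 pi = pointer at the mark by the shackle, the only place where the shackle can open (within about 7 degrees). Ten clicks a turn: a spring detent pulls it into each multiple of 36 degrees (0.628 rad) and takes about 0.03 to 0.05 N m to leave. Starts about 2 to 8 clicks from 0.
- knob (a point): centre of the dial's round black knob: 26 mm diameter, 16 mm high, knurled, on the dial's axis at the padlock's x = 0, y = 0, z = 37.5. It stands on a flat skirt 42 mm across whose top is at z = 29.5; the knob's top is at z = 45.5.
- pointer (a point): tip region of the white pointer on the dial's skirt, 18.5 mm from the dial's axis; turns with the dial (nine thin white ticks mark the other positions).
- index (a point): where the pointer must stand: 18.5 mm from the dial's axis towards the shackle, next to the white mark on the padlock's body at x = 26, y = 0.
- shackle (a joint): how far the shackle is drawn out of the body along the padlock's +x, m: 0 = shut, 0.019 = fully open (stop). Stiff to slide, about 3 N, and stays where it is left.
- short_tip (a point): end of the shackle's short leg, at the padlock's x = 25, y = 14, z = 13 when shut (body's face: x = 30), at x = 44 when fully open, leaving a 14 mm gap to the body. With the eye's 4 mm plate in that gap (eye at about x = 37 on the padlock, the body some 5 mm farther along the chest's +x than at the start) the lock lifts straight up and off.
- stamp_a: bystander: red and black self-inking stamp, 42 x 62 x 76 mm, on the deck 125 mm to the +y side of the lock; origin at the centre of its underside
- pill_bottle: bystander: white tablet bottle, 38 mm across, 68 high, on the deck 130 mm to the -y side of the lock; origin at the centre of its underside
- stamp_b: bystander: a second stamp like the first, on the desk; origin under its centre
- carton_a: bystander: medicine carton 75 x 48 x 40 mm on the desk; origin under its centre
- carton_b: bystander: medicine carton 60 x 60 x 85 mm on the desk; origin under its centre
- tape_roll: bystander: roll of tape, 92 mm across, 24 high, flat on the desk; origin under its centre
- calculator: bystander: pocket calculator 115 x 68 x 14 mm on the desk; origin under its centre
Things that resemble listed ones, but are neither listed nor needed, are in the scene too. Leave any green or orange look-alike of the padlock alone.

How it is judged:
On the way, in this order (a step that is already met when the one before it is completed fails the run):
1. the dial's pointer stands at the mark (distance between pointer and index below 0.004 m), for 0.2 s.
2. the shackle is drawn open (value of joint shackle above 0.015 m), for 0.2 s.
At the end, for the whole second after the job is handed in: the padlock, its shackle at least 14 mm open, is held still in the gripper (slower than 50 mm/s), off the hasp and touching neither chest nor desk, its underside at least 90 mm above the chest's deck and its dial face up within 20 degrees (value of joint shackle above 0.014 m and height (world z) of padlock above 0.22 m and angle between padlock's own z axis and vertical below 0.35 rad and linear speed of padlock below 0.05 m/s and contact force between the fingers and padlock above 2 N and contact force between padlock and chest below 0.1 N and contact force between padlock and table below 0.1 N); the arm keeps its last pose, push and grip.
It fails at once if a bystander is pushed more than 30 mm from its place (distance of any of stamp_a, pill_bottle, stamp_b, carton_a, carton_b, tape_roll, calculator from where it was at the start of the episode above 0.03 m).
It also fails if it takes over 72 s, if anything falls off the work surface, if the arm or the gripper's body presses on something with over 40 N, if the wrist force passes 120 N, or if a joint passes its speed limit or range.

## Working session

There is one attempt and no reset: what is moved stays moved. The work goes in short steps, Python scripts to look and compute and a shell command to move; the robot and the scene stay as the last step left them, time stands still between calls to the robot, and variables do not carry over. Pictures are saved under pics/ and viewed, at most 10 in all, crops included, and the job is handed in when it is done.

```bash
ls; mkdir -p pics; python3 - <<'E'
from station import *
import cv2, numpy as np
o=get_obs(); print(o)
for n in("scene","top"):
    im=get_image(n); cv2.imwrite(f"pics/{n}0.png",im[:,:,::-1])
    c=get_calibration(n); print(n,np.round(c["intrinsics"],1).tolist(),np.round(c["world_from_camera"],4).tolist(),[k for k in c])
    for q in("padlock","chest","dial","pointer","eye","knob"):
        try:
            for r in cut_out(q,n)[:4]: print(q,round(r["confidence"],2),np.round(r["rect"],1).tolist())
        except Exception as e: print(q,e)
E
```

```text
pics
{'t': 0.0, 'q': array([ 1.20699489e+00,  5.33423433e-02,  1.61430807e+00, -1.65293672e-05,
        1.47600420e+00, -1.19003316e-01]), 'dq': array([-0.0010245 , -0.00031043, -0.00027739,  0.00149827,  0.00014835,
       -0.00056222]), 'effort': array([-1.75155146e-03, -3.93661094e+01, -3.70183611e+01, -1.90007281e-04,
        6.93278213e-03,  2.87763434e-06]), 'tool_pos': array([0.15125537, 0.60577127, 0.23006362]), 'tool_rot': array([-0.38350767, -3.11761443,  0.0031507 ]), 'contact_force': array([-0.50259251, -0.06498251,  0.02693364]), 'wrist_torque': array([-0.0209526 ,  0.01150393, -0.04384875]), 'grip_force': 0.0, 'opening': 0.08549619472299452}
scene [[373.1, 0.0, 317.5], [0.0, 373.1, 195.1], [0.0, 0.0, 1.0]] [[0.6593, -0.5296, 0.5337, 1.0649], [0.7519, 0.4668, -0.4657, -0.4676], [-0.0025, 0.7083, 0.706, 0.8811], [0.0, 0.0, 0.0, 1.0]] ['intrinsics', 'world_from_camera']
padlock 0.76 [273.9, 293.9, 38.3, 21.0]
padlock 0.74 [258.6, 231.3, 25.0, 23.2]
padlock 0.69 [358.2, 211.1, 34.2, 26.0]
chest 0.78 [372.1, 247.5, 159.1, 149.8]
dial 0.67 [259.2, 229.8, 17.3, 12.6]
pointer 0
[... 279 characters left out ...]
, 1.0]] [[0.0405, 0.9783, -0.2031, 0.2174], [-0.9992, 0.0395, -0.0094, 0.0046], [-0.0012, 0.2033, 0.9791, 1.4101], [0.0, 0.0, 0.0, 1.0]] ['intrinsics', 'world_from_camera']
padlock 0.84 [308.6, 159.6, 18.2, 27.0]
padlock 0.75 [388.0, 179.3, 24.4, 27.7]
padlock 0.72 [362.4, 237.3, 20.2, 20.2]
chest 0.64 [309.9, 153.1, 121.9, 98.1]
dial 0.68 [308.1, 162.5, 13.7, 11.8]
dial 0.6 [308.4, 148.6, 9.6, 3.0]
dial 0.58 [387.2, 175.9, 8.9, 13.9]
dial 0.52 [310.6, 165.9, 18.1, 22.2]
pointer 0.64 [363.2, 235.8, 6.9, 14.3]
pointer 0.57 [308.4, 163.4, 18.4, 14.1]
eye 0.9 [308.5, 153.8, 118.7, 97.7]
eye 0.31 [307.6, 164.6, 12.8, 15.6]
knob 0.62 [386.5, 177.1, 12.3, 13.1]
knob 0.49 [306.2, 162.5, 12.2, 14.4]
```

```bash
python3 - <<'E'
import cv2, numpy as np
s=cv2.imread("pics/scene0.png");t=cv2.imread("pics/top0.png")
a=cv2.resize(t[130:190,268:348],(400,300),interpolation=cv2.INTER_CUBIC)
b=cv2.resize(s[181:241,318:398],(400,300),interpolation=cv2.INTER_CUBIC)
c=cv2.resize(t[40:340,120:520],(400,300));d=cv2.resize(s[100:400,150:550],(400,300))
cv2.imwrite("pics/m0.png",np.vstack([np.hstack([a,b]),np.hstack([c,d])]))
E
```

```text
(no output)
```

View pics/m0.png

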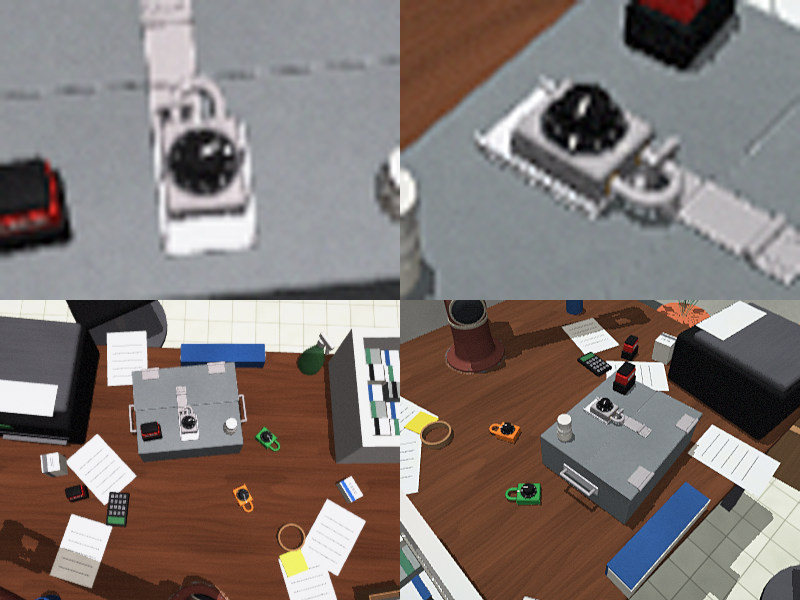

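```bash
cat > h.py <<'E'
from station import *
import cv2, numpy as np
CAL={n:get_calibration(n) for n in("scene","top")}
def proj(n,P):
    c=CAL[n];W=np.linalg.inv(c["world_from_camera"]);P=np.atleast_2d(P)@W[:3,:3].T+W[:3,3]
    p=(P*[1,-1,-1])@c["intrinsics"].T
    return p[:,:2]/p[:,2:]
def ray(n,uv):
    c=CAL[n];d=np.linalg.inv(c["intrinsics"])@[uv[0],uv[1],1.];T=c["world_from_camera"]
    d=T[:3,:3]@(d*[1,-1,-1]);return T[:3,3],d/np.linalg.norm(d)
def tri(a,b):
    o1,d1=ray("scene",a);o2,d2=ray("top",b)
    s=np.linalg.lstsq(np.c_[d1,-d2],o2-o1,rcond=None)[0];p,q=o1+s[0]*d1,o2+s[1]*d2
    return (p+q)/2,np.linalg.norm(p-q)
def chest2w(x,y,yaw,P):
    c,s=np.cos(yaw),np.sin(yaw);return np.atleast_2d(P)@np.array([[c,-s,0],[s,c,0],[0,0,1]]).T+[x,y,0]
def rectify(im,n,x,y,yaw,ctr,z,half,px):
    "view of plane z, up=chest +x, left=chest +y, centred on chest point ctr"
    g=(np.arange(px)+.5)/px*2*half-half
    U,V=np.meshgrid(g,g)
    P=np.c_[ctr[0]-V.ravel(),ctr[1]-U.ravel(),np.full(px*px,z)]
    m=proj(n,chest2w(x,y,yaw,P)).astype(np.float32).reshape(px,px,2)
    return cv2.remap(im,m[...,0],m[...,1],cv2.INTER_CUBIC)
E
cat > fit.py <<'E'
from h import *
from scipy.optimize import minimize
R={}
for n in CAL:
    get_image(n);R[n]=max(cut_out("chest",n),key=lambda r:r["confidence"])["region"]
    R[n]=cv2.morphologyEx(R[n].astype(np.uint8),cv2.MORPH_OPEN,np.ones((9,9)))
box=np.array([[a*.14,b*.17,c] for a in(-1,1) for b in(-1,1) for c in(0,.131)])
def cost(v):
    t=0
    for n in CAL:
        m=np.zeros((1600,2560),np.uint8);h=cv2.convexHull((proj(n,chest2w(*v,box))*4+1.5).astype(np.float32))
        cv2.fillConvexPoly(m,h.astype(np.int32),255);m=cv2.resize(m,(640,400),interpolation=cv2.INTER_AREA)/255.
        t+=np.abs(m-R[n]).sum()/R[n].sum()
    return t
p,_=tri((354.5,205),(307.5,163))
print("knob tri",p,_)
best=min((minimize(cost,[p[0]+.06,p[1],y0],method="Nelder-Mead",options=dict(initial_simplex=[[p[0]+.06,p[1],y0],[p[0]+.1,p[1],y0],[p[0]+.06,p[1]+.03,y0],[p[0]+.06,p[1],y0+.15]])) for y0 in(-.1,.05)),key=lambda r:r.fun)
print(best.x,best.fun);v=best.x
pts=[[-.14,.17,.13],[-.14,-.17,.13],[.14,-.17,.133],[.14,.17,.133]]
print("seat w",chest2w(*v,[-.06,0,.133+.0455]))
vis=[]
for n,f in(("top","pics/top0.png"),("scene","pics/scene0.png")):
    im=cv2.imread(f);a=rectify(im,n,*v,(-.06,0),.133+.0295,.05,400)
    for x in(-.03,.03):cv2.line(a,(0,int(200-x*4000)),(30,int(200-x*4000)),(0,0,255),1)
    cv2.circle(a,(200,200),74,(0,255,255),1)
    b=im.copy();cv2.polylines(b,[proj(n,chest2w(*v,pts)).round().astype(int)],True,(0,0,255),1)
    cx=(228,70) if n=="top" else(270,150)
    b=b[cx[1]:cx[1]+150,cx[0]:cx[0]+200];b=cv2.resize(b,(400,300))
    vis.append(np.vstack([a[50:350],b]))
cv2.imwrite("pics/m1.png",np.hstack(vis))
E
python3 fit.py
```

```text
Traceback (most recent call last):
  File "fit.py", line 5, in <module>
    get_image(n);R[n]=max(cut_out("chest",n),key=lambda r:r["confidence"])["region"]
                      ~~~^^^^^^^^^^^^^^^^^^^^^^^^^^^^^^^^^^^^^^^^^^^^^^^^^
ValueError: max() iterable argument is empty
```

```bash
python3 - <<'E'
s=open("fit.py").read()
s=s.replace('    get_image(n);R[n]=max(cut_out("chest",n),key=lambda r:r["confidence"])["region"]','''    L=[]
    while not L: get_image(n);L=[r for q in("chest","eye") for r in cut_out(q,n) if r["rect"][2]>100]
    R[n]=max(L,key=lambda r:r["confidence"])["region"]''')
open("fit.py","w").write(s)
E
python3 fit.py
```

```text
knob tri [0.6121088  0.05765003 0.15871028] 0.0014710527975834691
[0.67517749 0.06510793 0.14409084] 0.27257667527997276
seat w [[0.61579927 0.05649237 0.1785    ]]
```

View pics/m1.png

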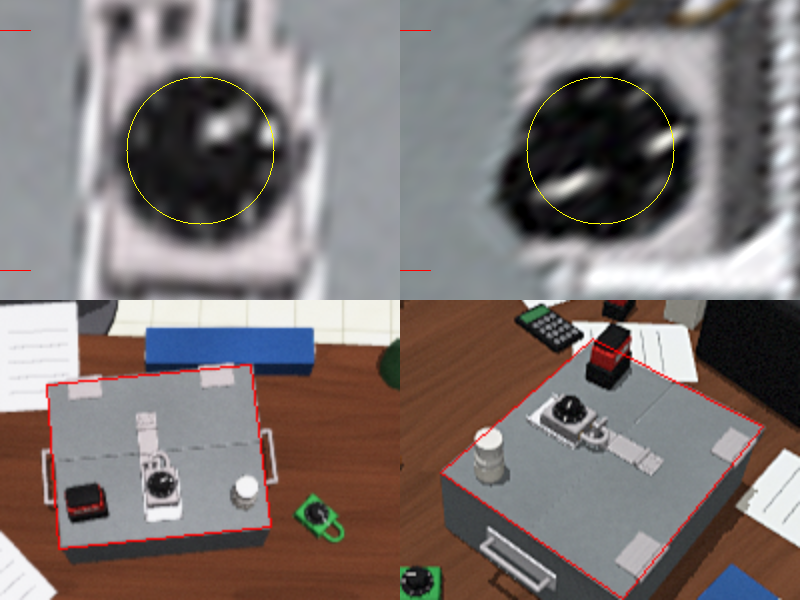

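The real lock shows at about (308,162) in the top picture and (358,208) in the scene picture. Chest yaw is about 8.3°. In the rectified views the pointer is at the right side, about (268,130) top and (665,140) scene, so the dial stands at about −72° and needs two clicks anticlockwise. I'll move above it with the fingers turned back 72° from the final pose.

```bash
python3 -m crank '[{"offset":[-0.11,-0.13,-0.08],"twist":[0,0,0]},{"offset":[-0.11,-0.13,-0.08],"twist":[0,0,0]},{"offset":[-0.11,-0.13,-0.08],"twist":[0,0,0]},{"offset":[-0.218,-0.26,-0.08],"twist":[0,0,0]},{"offset":[-0.218,-0.26,-0.08],"twist":[0,0,0]},{"offset":[-0.218,-0.26,-0.08],"twist":[0,0,0]},{"offset":[-0.4,-0.34,-0.06],"twist":[0,0,25]},{"offset":[-0.4,-0.34,-0.06],"twist":[0,0,25]},{"offset":[-0.4,-0.34,-0.06],"twist":[0,0,25]},{"offset":[-0.4,-0.34,-0.06],"twist":[0,0,25]},{"offset":[-0.583,-0.422,-0.04],"twist":[0,0,50]},{"offset":[-0.583,-0.422,-0.04],"twist":[0,0,50]},{"offset":[-0.583,-0.422,-0.04],"twist":[0,0,50]},{"offset":[-0.583,-0.422,-0.04],"twist":[0,0,50]},{"offset":[-0.583,-0.422,-0.04],"twist":[0,0,50]},{"offset":[-0.583,-0.422,-0.04],"twist":[0,0,50]}]' 0.7 20; cat >> h.py <<'E'
def togo(tgt,yaw_y=None):
    from scipy.spatial.transform import Rotation as Ro
    o=get_obs();R=Ro.from_rotvec(o["tool_rot"]).as_matrix()
    print("t",o["t"],"pos",o["tool_pos"].round(4),"tool y yaw",np.degrees(np.arctan2(R[1,1],R[0,1])).round(1),"tilt z",R[:,2].round(3),"F",o["contact_force"].round(1),"T",o["wrist_torque"].round(3),"open",round(o["opening"],4),"grip",o["grip_force"])
    print("offset",(R.T@(np.array(tgt)-o["tool_pos"])).round(4), "q",o["q"].round(2))
E
python3 -c "
from h import *
togo([.615,.055,.165])"
```

```text
t: 3.1
tool_pos: [0.614, 0.0571, 0.2719]
tool_rot: [1.663, 2.665, 0.001]
contact_force: [-0.4, -0.1, 0.4]
opening: 0.0597
grip_force: 0.0
t 3.1 pos [0.614  0.0571 0.2719] tool y yaw 26.1 tilt z [ 0.  0. -1.] F [-0.4 -0.1  0.4] T [-0.049  0.017 -0.004] open 0.0597 grip 0.0
offset [-2.300e-03 -1.000e-04  1.069e-01] q [-0.03  0.01  1.59  0.    1.54 -0.48]
```

```bash
python3 -m crank '[{"offset":[-0.002,0,0.04],"twist":[0,0,0]},{"offset":[-0.002,0,0.07],"twist":[0,0,0]},{"offset":[-0.002,0,0.085],"twist":[0,0,0]},{"offset":[-0.002,0,0.085],"twist":[0,0,0]}]' 0.6
cat > look.py <<'E'
import sys
from h import *
togo([.615,.055,.165])
tcp=get_obs()["tool_pos"]
im=get_image("scene")[:,:,::-1].copy();c=proj("scene",[.615,.055,.165])[0].astype(int)
x,y=c[0]-50,c[1]-50
a=cv2.resize(im[y:y+75,x:x+100],(800,600),interpolation=cv2.INTER_CUBIC)
p=((proj("scene",tcp)[0]-[x,y]+.5)*8).astype(int);cv2.drawMarker(a,tuple(map(int,p)),(0,0,255),0,20)
cv2.imwrite(sys.argv[1],a)
E
python3 look.py pics/a1.png
```

```text
t: 3.6
tool_pos: [0.6147, 0.0547, 0.1858]
tool_rot: [-1.663, -2.664, 0.001]
contact_force: [0.5, 0.0, 0.4]
opening: 0.0514
grip_force: 0.0
t 3.6 pos [0.6147 0.0547 0.1858] tool y yaw 26.0 tilt z [-0.001  0.    -1.   ] F [0.5 0.  0.4] T [-0.024 -0.048 -0.003] open 0.0514 grip 0.0
offset [0.0002 0.0004 0.0208] q [-0.03  0.07  1.68  0.    1.4  -0.49]
```

View pics/a1.png

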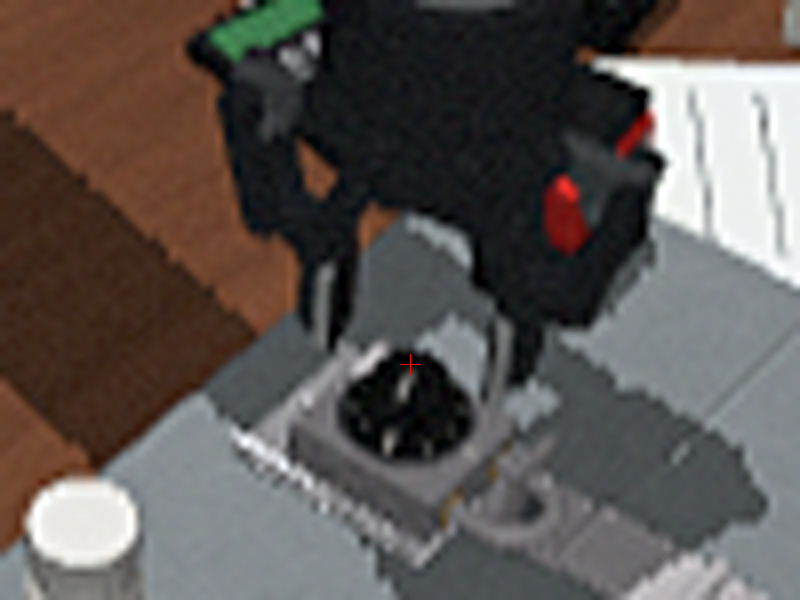

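The TCP marker (410,362) sits on the knob, the fingers straddle it, and the pointer (388,440) faces −y as estimated. Next I descend and grip.

```bash
python3 -m crank '[{"offset":[0,0,0.01],"twist":[0,0,0]},{"offset":[0,0,0.019],"twist":[0,0,0]},{"offset":[0,0,0.019],"twist":[0,0,0]}]' 0.6; python3 -m crank '[{"offset":[0,0,0],"twist":[0,0,0]},{"offset":[0,0,0],"twist":[0,0,0]},{"offset":[0,0,0],"twist":[0,0,0]},{"offset":[0,0,0],"twist":[0,0,0]},{"offset":[0,0,0],"twist":[0,0,0]},{"offset":[0,0,0],"twist":[0,0,0]}]' 0 40; python3 -c "
from h import *
togo([.615,.055,.165])"
```

```text
t: 4.03
tool_pos: [0.6151, 0.0538, 0.1661]
tool_rot: [-1.665, -2.662, 0.002]
contact_force: [-0.3, -0.3, -0.5]
opening: 0.0516
grip_force: 0.0
t: 4.78
tool_pos: [0.6157, 0.0536, 0.1679]
tool_rot: [1.665, 2.664, -0.001]
contact_force: [-4.9, -2.0, 5.9]
opening: 0.0242
grip_force: 39.6
t 4.775 pos [0.6157 0.0536 0.1679] tool y yaw 26.0 tilt z [ 0. -0. -1.] F [-4.9 -2.   5.9] T [-0.335  0.697 -0.04 ] open 0.0242 grip 39.640894532203674
offset [ 0.0015 -0.      0.0029] q [-0.03  0.08  1.69 -0.    1.37 -0.49]
```

```bash
python3 -m crank '[{"offset":[0,0,-0.002],"twist":[0,0,0]},{"offset":[0,0,-0.002],"twist":[0,0,-9]},{"offset":[0,0,-0.002],"twist":[0,0,-18]},{"offset":[0,0,-0.002],"twist":[0,0,-27]},{"offset":[0,0,-0.002],"twist":[0,0,-36]},{"offset":[0,0,-0.002],"twist":[0,0,-36]}]' - 40; python3 -c "
from h import *
togo([.615,.055,.165])"
```

```text
t: 5.52
tool_pos: [0.6155, 0.0542, 0.1681]
tool_rot: [-0.763, -3.047, -0.001]
contact_force: [0.3, -0.1, -2.7]
opening: 0.024
grip_force: 39.4
t 5.525 pos [0.6155 0.0542 0.1681] tool y yaw 61.9 tilt z [-0.001  0.001 -1.   ] F [ 0.3 -0.1 -2.7] T [-0.029 -0.035 -0.028] open 0.024 grip 39.44254159927368
offset [0.0008 0.0005 0.0031] q [-0.03  0.08  1.69  0.    1.37 -1.11]
```

```bash
python3 -m crank '[{"offset":[0,0,0.0005],"twist":[0,0,-9]},{"offset":[0,0,0.0005],"twist":[0,0,-18]},{"offset":[0,0,0.0005],"twist":[0,0,-27]},{"offset":[0,0,0.0005],"twist":[0,0,-36]},{"offset":[0,0,0.0005],"twist":[0,0,-36]},{"offset":[0,0,0.0005],"twist":[0,0,-36]}]'; python3 look.py pics/a2.png
```

```text
t: 6.28
tool_pos: [0.6156, 0.0544, 0.1682]
tool_rot: [0.213, -3.134, -0.002]
contact_force: [0.6, 1.9, -4.3]
opening: 0.0237
grip_force: 39.4
t 6.275 pos [0.6156 0.0544 0.1682] tool y yaw 97.8 tilt z [-0.     0.001 -1.   ] F [ 0.6  1.9 -4.3] T [ 0.549 -0.146  0.015] open 0.0237 grip 39.39143478870392
offset [0.0005 0.0007 0.0032] q [-0.03  0.08  1.69  0.    1.37 -1.74]
```

View pics/a2.png

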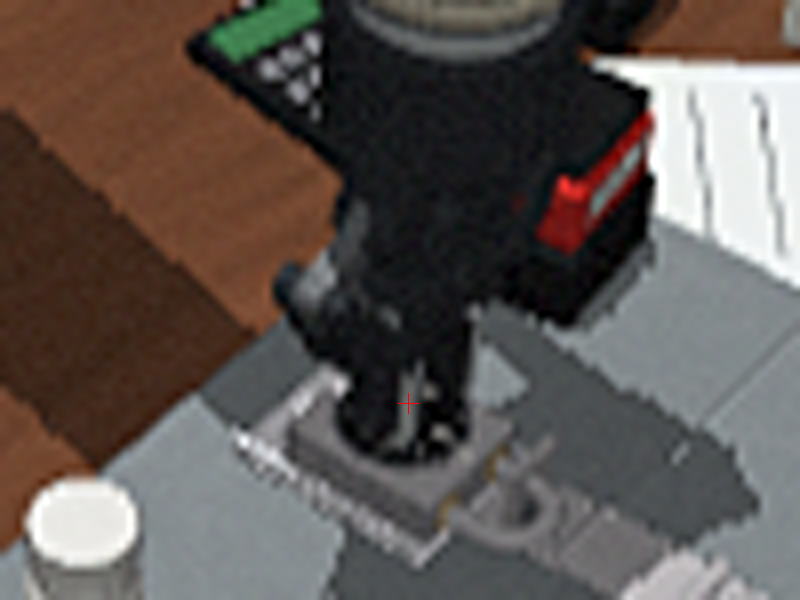

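The finger edge (405,400) hides part of the skirt, so I can't tell whether the dial followed. I'll project the index and click positions and zoom.

```bash
cat > z.py <<'E'
import sys
from h import *
V=(.67518,.06511,.14409)
A=[cv2.imread(f) for f in sys.argv[2:]] or [get_image("scene")[:,:,::-1].copy()]
out=[]
cx=float(__import__("os").environ.get("CX","-.061"))
for im in A:
    if im.shape[1]==800: im=None
    c=proj("scene",chest2w(*V,[cx,-.0015,.1625]))[0].astype(int);x,y=c[0]-20,c[1]-22
    a=cv2.resize(im[y:y+40,x:x+40],(400,400),interpolation=cv2.INTER_CUBIC)
    b=a.copy()
    for k in range(10):
        t=k*np.pi/5;q=(proj("scene",chest2w(*V,[cx+.0185*np.cos(t),-.0015+.0185*np.sin(t),.1625]))[0]-[x,y]+.5)*10
        cv2.putText(b,str(k),(int(q[0])-5,int(q[1])+5),0,.45,(0,255,255),1)
    out.append(np.vstack([a[50:350],b[50:350]]))
cv2.imwrite(sys.argv[1],np.hstack(out))
E
python3 - <<'E'
from h import *
cv2.imwrite("pics/s2.png",get_image("scene")[:,:,::-1])
E
python3 z.py pics/z2.png pics/scene0.png pics/s2.png
```

```text
(no output)
```

View pics/z2.png

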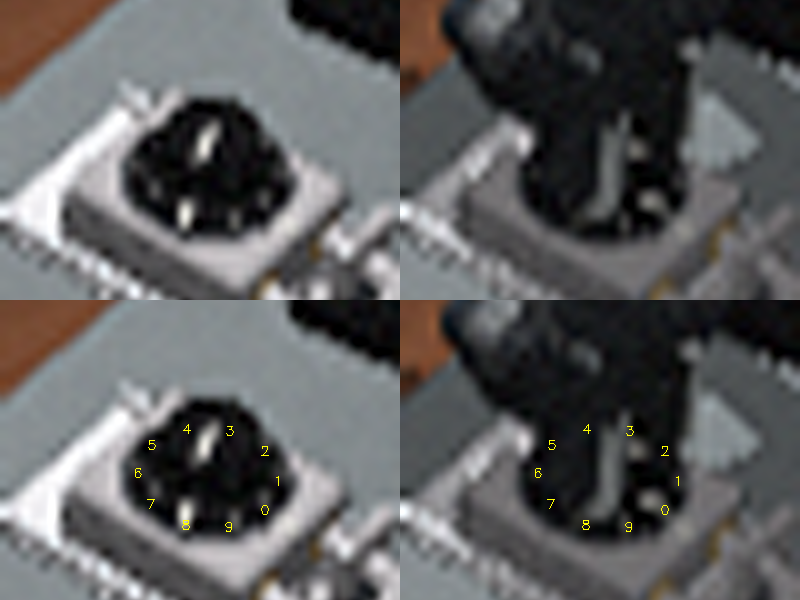

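The pointer (650,203) is now at position 0, and the knob line (636,148) agrees. Now the pull along tool +x, which is the lock's −x.

```bash
python3 -m crank '[{"offset":[0,0,0.001],"twist":[0,0,0]},{"offset":[0,0,0.001],"twist":[0,0,0]},{"offset":[0.004,0,0.001],"twist":[0,0,0]},{"offset":[0.008,0,0.001],"twist":[0,0,0]},{"offset":[0.011,0,0.001],"twist":[0,0,0]},{"offset":[0.014,0,0.001],"twist":[0,0,0]},{"offset":[0.014,0,0.001],"twist":[0,0,0]}]' - 60; python3 -c "
from h import *
togo([.615,.055,.165])"
```

```text
t: 7.25
tool_pos: [0.6035, 0.0528, 0.1689]
tool_rot: [-0.218, 3.128, 0.003]
contact_force: [5.0, 6.6, -1.3]
opening: 0.0228
grip_force: 59.0
t 7.25 pos [0.6035 0.0528 0.1689] tool y yaw 98.0 tilt z [ 0.005  0.002 -1.   ] F [ 5.   6.6 -1.3] T [ 1.185 -0.804 -0.03 ] open 0.0228 grip 58.973565101623535
offset [-0.0117  0.0006  0.0039] q [-0.04  0.05  1.72  0.    1.36 -1.75]
```

```bash
python3 -m crank '[{"offset":[0.003,0.001,0],"twist":[0,0,0]},{"offset":[0.006,0.001,0],"twist":[0,0,0]},{"offset":[0.009,0.001,0],"twist":[0,0,0]},{"offset":[0.011,0.001,0],"twist":[0,0,0]},{"offset":[0.013,0.001,0],"twist":[0,0,0]},{"offset":[0.013,0.001,0],"twist":[0,0,0]}]'; python3 -c "
from h import *
togo([.615,.055,.165])"
```

```text
t: 8.0
tool_pos: [0.5902, 0.0512, 0.1687]
tool_rot: [-0.218, 3.129, 0.0]
contact_force: [4.0, 4.3, -1.6]
opening: 0.0232
grip_force: 59.1
t 8.0 pos [0.5902 0.0512 0.1687] tool y yaw 98.0 tilt z [ 0.005  0.    -1.   ] F [ 4.   4.3 -1.6] T [ 0.812 -0.643  0.047] open 0.0232 grip 59.055052399635315
offset [-0.025   0.0003  0.0038] q [-0.04  0.02  1.75  0.    1.36 -1.75]
```

```bash
python3 -m crank '[{"offset":[0.002,0,0],"twist":[0,0,0]},{"offset":[0.004,0,0],"twist":[0,0,0]},{"offset":[0.005,0,0],"twist":[0,0,0]},{"offset":[0.005,0,0],"twist":[0,0,0]}]'; python3 -c "
from h import *
togo([.615,.055,.165])
cv2.imwrite('pics/s3.png',get_image('scene')[:,:,::-1])"; python3 - <<'E'
import cv2
a=cv2.imread('pics/s3.png')[180:240,325:405]
cv2.imwrite('pics/z3.png',cv2.resize(a,(800,600),interpolation=cv2.INTER_CUBIC))
E
```

```text
t: 8.5
tool_pos: [0.5878, 0.0511, 0.1689]
tool_rot: [-0.217, 3.122, 0.002]
contact_force: [12.5, 5.9, -6.7]
opening: 0.0228
grip_force: 59.2
t 8.5 pos [0.5878 0.0511 0.1689] tool y yaw 98.0 tilt z [ 0.012  0.002 -1.   ] F [12.5  5.9 -6.7] T [ 1.118 -2.204  0.03 ] open 0.0228 grip 59.19067919254303
offset [-0.0275  0.0001  0.0042] q [-0.04  0.01  1.76  0.    1.36 -1.75]
```

View pics/z3.png

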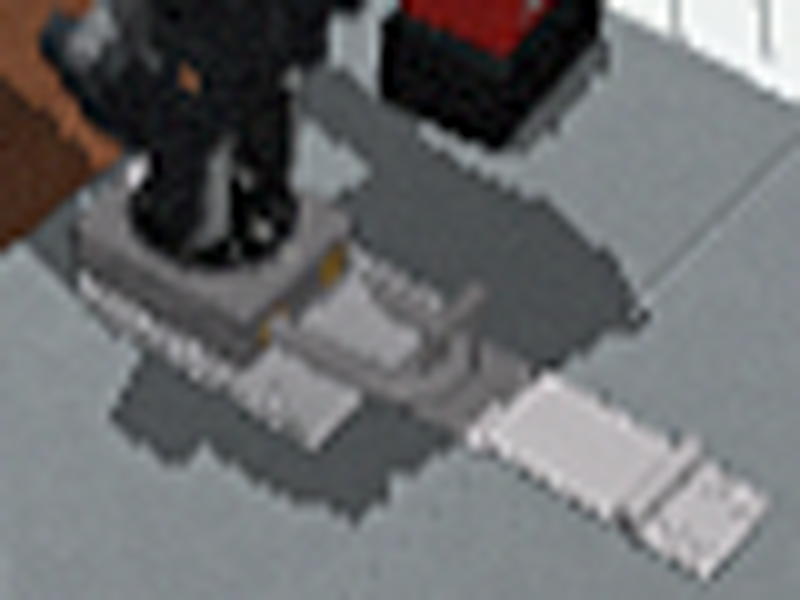

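The shackle is out: the body is well back and the force stop is felt (crown around (450,340) against the eye). I'll drive forward about 32 mm so the eye stands in the gap.

```bash
python3 -m crank '[{"offset":[-0.005,0,0],"twist":[0,0,0]},{"offset":[-0.01,0,0],"twist":[0,0,0]},{"offset":[-0.015,0,0],"twist":[0,0,0]},{"offset":[-0.02,0,0],"twist":[0,0,0]},{"offset":[-0.025,0,0],"twist":[0,0,0]},{"offset":[-0.03,0,0],"twist":[0,0,0]},{"offset":[-0.033,0,0],"twist":[0,0,0]},{"offset":[-0.033,0,0],"twist":[0,0,0]},{"offset":[-0.033,0,0],"twist":[0,0,0]}]'; python3 -c "
from h import *
togo([.620,.0555,.168])
cv2.imwrite('pics/s4.png',get_image('scene')[:,:,::-1])"; python3 - <<'E'
import cv2
a=cv2.imread('pics/s4.png')[180:240,325:405]
cv2.imwrite('pics/z4.png',cv2.resize(a,(800,600),interpolation=cv2.INTER_CUBIC))
E
```

```text
t: 9.68
tool_pos: [0.6157, 0.0545, 0.1685]
tool_rot: [0.218, -3.131, 0.001]
contact_force: [-4.9, 2.3, 3.0]
opening: 0.0232
grip_force: 60.2
t 9.675 pos [0.6157 0.0545 0.1685] tool y yaw 98.0 tilt z [-0.003 -0.001 -1.   ] F [-4.9  2.3  3. ] T [ 0.418  0.897 -0.035] open 0.0232 grip 60.208051800727844
offset [-0.0044  0.0004  0.0005] q [-0.03  0.08  1.69 -0.    1.37 -1.74]
```

View pics/z4.png

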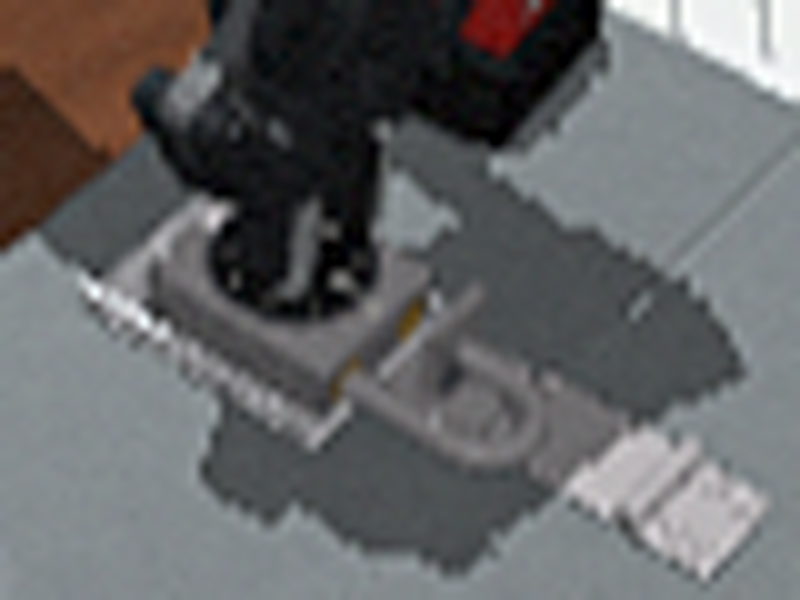

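```bash
python3 -m crank '[{"offset":[-0.002,0,-0.0005],"twist":[0,0,0]},{"offset":[-0.004,0,-0.0005],"twist":[0,0,0]},{"offset":[-0.005,0,-0.001],"twist":[0,0,0]},{"offset":[-0.005,0,-0.001],"twist":[0,0,0]}]'; python3 -c "
from h import *
togo([.620,.0555,.168])
cv2.imwrite('pics/s5.png',get_image('scene')[:,:,::-1])"; python3 - <<'E'
import cv2
a=cv2.imread('pics/s5.png')[180:240,325:405]
cv2.imwrite('pics/z5.png',cv2.resize(a,(800,600),interpolation=cv2.INTER_CUBIC))
E
```

```text
t: 10.22
tool_pos: [0.6209, 0.0553, 0.1687]
tool_rot: [0.218, -3.132, 0.001]
contact_force: [-4.4, 1.7, 2.1]
opening: 0.0231
grip_force: 60.0
t 10.225 pos [0.6209 0.0553 0.1687] tool y yaw 98.0 tilt z [-0.002 -0.001 -1.   ] F [-4.4  1.7  2.1] T [ 0.325  0.746 -0.004] open 0.0231 grip 59.99388635158539
offset [0.0008 0.0003 0.0007] q [-0.03  0.1   1.67 -0.    1.37 -1.74]
```

View pics/z5.png

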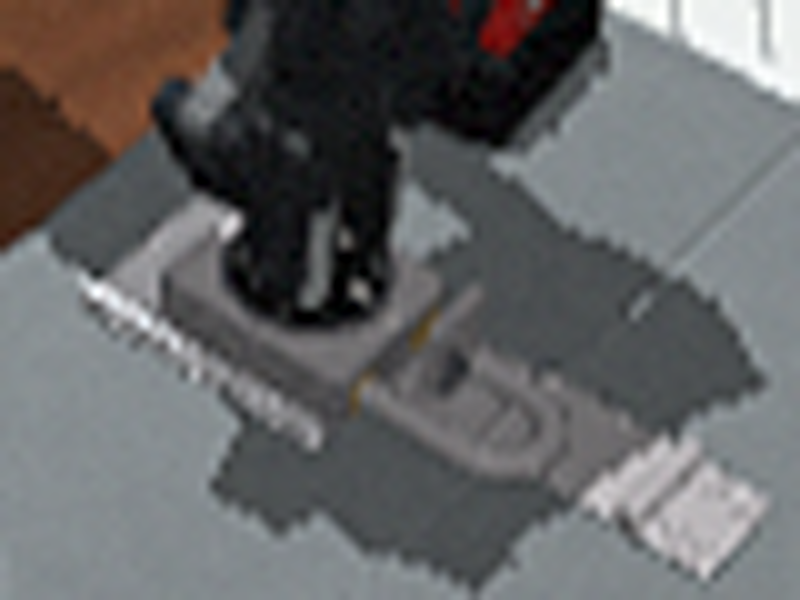

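The eye (hole at (450,370)) now stands free between the body and the short leg's tip. I'll lift gently.

```bash
python3 -m crank '[{"offset":[0,0,-0.004],"twist":[0,0,0]},{"offset":[0,0,-0.008],"twist":[0,0,0]},{"offset":[0,0,-0.012],"twist":[0,0,0]},{"offset":[0,0,-0.012],"twist":[0,0,0]}]' - 80; python3 -c "
from h import *
togo([.620,.0555,.168])"
```

```text
t: 10.78
tool_pos: [0.622, 0.0554, 0.1816]
tool_rot: [-0.218, 3.132, -0.001]
contact_force: [-0.1, 0.6, -3.8]
opening: 0.0224
grip_force: 78.6
t 10.775 pos [0.622  0.0554 0.1816] tool y yaw 98.0 tilt z [ 0.002 -0.001 -1.   ] F [-0.1  0.6 -3.8] T [ 0.011  0.031 -0.002] open 0.0224 grip 78.64490032196045
offset [0.002  0.0004 0.0136] q [-0.03  0.08  1.66 -0.    1.39 -1.74]
```

```bash
python3 -m crank '[{"offset":[0,0,-0.008],"twist":[0,0,0]},{"offset":[0,0,-0.018],"twist":[0,0,0]},{"offset":[0,0,-0.035],"twist":[0,0,0]},{"offset":[0,0,-0.055],"twist":[0,0,0]},{"offset":[0,0,-0.075],"twist":[0,0,0]},{"offset":[0,0,-0.095],"twist":[0,0,0]},{"offset":[0,0,-0.115],"twist":[0,0,0]},{"offset":[0,0,-0.125],"twist":[0,0,0]},{"offset":[0,0,-0.13],"twist":[0,0,0]},{"offset":[0,0,-0.13],"twist":[0,0,0]},{"offset":[0,0,-0.13],"twist":[0,0,0]},{"offset":[0,0,-0.13],"twist":[0,0,0]}]'; python3 -c "
from h import *
togo([.620,.0555,.168])
a=get_image('scene')[:,:,::-1][140:260,300:460]
cv2.imwrite('pics/z6.png',cv2.resize(a,(800,600),interpolation=cv2.INTER_CUBIC))"
```

```text
t: 12.28
tool_pos: [0.6212, 0.0557, 0.3098]
tool_rot: [0.218, -3.132, -0.0]
contact_force: [-0.4, -0.3, -2.8]
opening: 0.0221
grip_force: 78.7
t 12.275 pos [0.6212 0.0557 0.3098] tool y yaw 98.0 tilt z [-0.002  0.    -1.   ] F [-0.4 -0.3 -2.8] T [-0.013  0.031  0.015] open 0.0221 grip 78.69634866714478
offset [ 0.001  -0.      0.1418] q [-0.03  0.02  1.52  0.    1.61 -1.74]
```

View pics/z6.png

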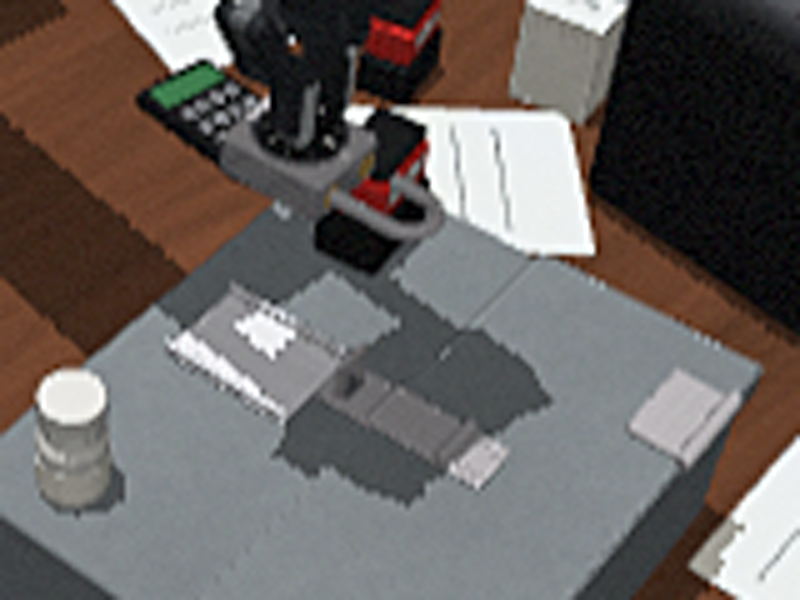

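The open lock hangs level in the gripper (about (310,160)), clear of the chest, and the bystanders are in place. Handing in.

```bash
python3 -c "
from station import *
print(finish_job())"
```

```text
the job is handed in; nothing more can be done
None
```

The job is handed in at about 12 s of the 72 s allowed: the dial was turned to its mark, the shackle drawn open and freed from the eye, and the open lock is held level by its knob about 14 cm above the deck with nothing else disturbed; no verdict came back.

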